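# Set up the fold-out tool rest and put the cleaned setting tool on it

### The arm

A 6-joint arm with a two-finger parallel gripper is mounted at the origin on the work surface. World frame = base frame: x ahead of the robot, y to its left, z up, the work surface at z = 0. Lengths are in mm, angles in rad, forces in N, time in s.
With the tool pointing down it reaches from about 375 to 975 mm from the base axis. Payload 3.8 kg.
Tool frame: the origin (TCP) lies on the centre line of the jaws, within the pads' length; the fingertips stand 17 mm ahead of it and the grasp point (between the pads) lies 2 mm behind it; z points along the fingers, y is the line along which they close (so a half turn about z gives the same grasp; the last joint's range is limited). The gripper opens to 88 mm and grips with 3 to 60 N. Pads are 18 mm wide; open, the fingers measure 123 mm over their backs; the gripper's body (75 mm by 187 mm) begins 45 mm behind the grasp point.
Start: joints at [1.079, 0.264, 1.604, -0, 1.274, -0.037], TCP at [296.513, 606.381, 255.706] pointing down, gripper open.
Joint ranges: [-2.63, 2.63], [-0.94, 2.18], [0.31, 2.57], [-1.31, 4.45], [0, 2.66], [-2.55, 2.55]. Speed limits (rad/s): [2.57, 2.57, 3.14, 3.14, 3.14, 3.14].

### API

Orientations are given as a rotation vector (axis times angle).
In Python, from cell import get_obs, get_image, job_done gives the robot as it stands.
- The arm moves only by the tool send_rows, never from a script. Its argument "motion" is a list of rows, each an object of numbers: "hand": the finger opening in mm, from 0 to 88.1; "tx", "ty", "tz": the shift along the world's x, y, z in mm; "wx", "wy", "wz": the turn, a rotation vector about the world's x, y, z in degrees. A call has exactly 5 rows; each row shifts and turns the commanded pose from where the row before left it; what a row does not reach is not made up. A row lasts 1/12 s, in which the tool goes at most 41.7 mm and 7.16 degrees, less where a joint would pass 70% of its speed; a pose out of reach is approached as far as the arm can. A call with a gripper value outside its range is refused whole. The fingers move at their own pace and stop on an object; "newtons" is the grip in N (left out, the last holds). Time passes only in rows, so rows that do not move let the fingers close, or fill a call up. It gives the time, the measured TCP pose, the force, the opening and the grip force at its end, in the units of the state.
- get_obs(): the state, without advancing time (a new reading comes with each control period).
- get_image(name): name is "side" or "top"; returns a dict with "pixels" (480x640x3 uint8, red, green, blue), "K" (3x3 intrinsics, pixels), "distortion" ([k1, k2, p1, p2, k3] as OpenCV has them; the pictures are not rectified), "R" (3x3) and "t" (3): a world point X has camera coordinates R X + t. Camera axes: x right, y down, z forward; pixel columns grow to the right and rows downward; lengths in mm; the calibration is good to about 2 mm. A picture is of the moment at which its call begins. There is no depth.
- job_done(): hands the job in; it is judged then, once.
The state is a dict: "time": time; "q": joint angles; "joint_velocities": joint speeds; "joint_efforts": joint torques, N m; "ee_pos": TCP position; "eef_rot": TCP orientation; "force": force on the tool from outside, world axes, zero at the start; "moment": the same for the moment, N m; "opening": finger opening in mm; "gripper_force": force on a finger pad.
Only numpy, scipy, OpenCV 4.12 (cv2) and the standard library are available. Lean on these libraries where they do the work, as an engineer would, in place of code of your own. Each camera call takes 0.05 s, during which the arm holds its last target. There are 200 camera calls.

### The job

Swing the leg of the fold-out tool rest all the way out until it clicks home. Then take the chrome setting tool, dip its tip briefly into the small open teal cleaning pot, well below the rim, and lower it into the rest's two cradles so that its handle bridges both and its tip points out past the leg; let go of it there. Leave the pot, the bead jar, the gift box and the bottle standing where they are.

Things in the scene. Friction and masses are not known exactly. Their poses are not given: they have to be found in the camera images.
- rest: Fold-out tool rest, fixed to the table. Origin: table surface, on the leg's upright pivot axis; z up. Swung out, the leg points along its +x; folded, along its -y. White base plate 12 mm high, x -35 to 55, y -70 to 35 mm. A steel post (20 mm dia) on the pivot bears the fixed white cradle. The tool's middle belongs at x=50 mm, y=0, z=64 mm, tip to +x.
- rest_cradle (a point): Middle of the fixed white cradle's floor, 56 mm above the table, over the pivot; axes of the rest. U-shaped, open at the top, channel along the rest's x: 26 mm wide inside, 38 outside, 12 mm thick along the tool, prong tops 72 mm above the table.
- leg_cradle (a point): Middle of the floor of the leg's teal cradle, 100 mm from the pivot, 56 mm above the table; same shape as the white one, its channel along the leg. With the leg fully out it is in line with the white one along the rest's x. A rubber foot is under it.
- leg (a joint): Angle of the rest's leg about its upright pivot (rad), counter-clockwise from above positive: 0 folded, 1.57 fully out at its end stop. Aluminium bar 12 mm wide, top 25 mm above the table. Light friction; from about 1.27 to 1.45 a spring ball resists (3 to 5 N at the knob) and springs it back if let go; beyond 1.45 the ball drives it on to 1.57 and holds it.
- leg_knob (a point): Leg's upright magenta thumb knob, 55 mm from the pivot: round, 12 mm dia, from 25 to 48 mm above the table; this point is on its axis, 38 mm above the table. Its axes turn with the leg; leg folded, they are those of the rest. Pinch or push the leg here.
- tool_center (a point): Middle of the loose chrome setting tool, lying on the table at the start: square handle 16 x 16 mm, 72 mm either way from this point (near the centre of mass, on the axis, 8 mm above the underside); gold band near the tail, black band near the tip end; then a 6 mm neck and magenta ball tip. x runs along the tool to its tip, z up as it lies. About 90 g.
- tool_tip (a point): Centre of the tool's magenta ball tip (8 mm dia), on the tool's axis 112 mm ahead of the tool's middle.
- pot: Small open round teal cleaning pot, loose, empty: 64 mm outside diameter at the rim, 40 mm high, walls 4 mm, floor about 5 mm; origin at the centre of its underside, z up. Mass about 0.3 kg.
- jar: Closed amber glass bead jar with a brass cap, 56 mm dia, 55 mm high; origin at the centre of its underside. Bystander.
- giftbox: Closed pink gift box 70 x 70 mm, 35 mm high; origin at the centre of its underside. Bystander.
- bottle: Closed lilac bottle, 40 mm dia, 70 mm high; origin at the centre of its underside. Bystander.
There are look-alikes about, which are no part of the job. Of the things like the rest, leave any that is yellow; of the rest the larger one is meant. What is shaped like the part that bears tool_center but pink is not meant.

How it is judged:
By the outcome, as a careful person would: the job done as asked, in the order asked, and still so for the second after the job is handed in, with the robot touching nothing.
It also fails if it takes over 61 s, if anything falls off the work surface, if the arm or the gripper's body presses on something with over 40 N, if the wrist force passes 120 N, or if a joint passes its speed limit or range.

## Working session

There is one attempt and no reset: what is moved stays moved. The work goes in short steps, Python scripts to look and compute and a tool call to move; the robot and the scene stay as the last step left them, time stands still between calls to the robot, and variables do not carry over. Pictures are saved under pics/ and viewed, at most 12 in all, crops included, and the job is handed in when it is done.

Besides the shell and the picture viewer there is one more tool, called after "Emit:" as name(argument=value, ...), one argument or row to a line, values as JSON. send_rows: Moves the arm, as the interface text tells. Its arguments: {"type":"object","properties":{"motion":{"type":"array"},"newtons":{"type":"number"}},"required":["motion"]}

```bash
mkdir -p pics; ls; cat > h.py <<'E'
import numpy as np, cv2
from cell import get_obs, get_image, job_done
def snap(n,f,crop=None,s=1):
    im=get_image(n); p=im['pixels'][:,:,::-1]
    if crop: x0,y0,x1,y1=crop; p=p[y0:y1,x0:x1]
    p=cv2.resize(np.ascontiguousarray(p),None,fx=s,fy=s,interpolation=cv2.INTER_CUBIC); cv2.imwrite('pics/'+f,p); return im
def ray(im,uv):
    K,D,R,t=[np.array(im[k],float) for k in('K','distortion','R','t')]
    n=cv2.undistortPoints(np.array([[uv]],float),K,D)[0,0]
    return -R.T@t, R.T@np.array([n[0],n[1],1])
def onz(im,uv,z):
    c,d=ray(im,uv); return np.round(c+d*(z-c[2])/d[2],1)
def proj(im,X):
    K,D,R,t=[np.array(im[k],float) for k in('K','distortion','R','t')]
    return cv2.projectPoints(np.array(X,float).reshape(-1,1,3),cv2.Rodrigues(R)[0],t,K,D)[0][:,0].round(1)
E
python3 - <<'E'
from h import *
a=snap('top','t0.png');b=snap('side','s0.png')
for i in(a,b): print((-np.array(i['R']).T@i['t']).round(), np.array(i['R']).round(2).tolist(), np.array(i['K']).round().tolist())
o=get_obs(); print(o)
E
```

```text
pics
[ 406.   23. 1031.] [[0.0, -1.0, -0.03], [-0.99, -0.0, -0.17], [0.17, 0.03, -0.99]] [[458.0, 0.0, 317.0], [0.0, 458.0, 227.0], [0.0, 0.0, 1.0]]
[ 484. -643.  751.] [[0.99, -0.13, -0.01], [-0.1, -0.7, -0.7], [0.09, 0.7, -0.71]] [[504.0, 0.0, 319.0], [0.0, 504.0, 237.0], [0.0, 0.0, 1.0]]
{'time': 0.1, 'q': array([ 1.07908651e+00,  2.64678320e-01,  1.60522865e+00, -3.15403132e-05,
        1.27371873e+00, -3.69129674e-02]), 'joint_velocities': array([ 8.66915388e-06, -2.10473853e-03, -3.25047401e-03,  2.26543994e-04,
        5.60651317e-05, -4.65403649e-04]), 'joint_efforts': array([-1.78621985e-04, -5.03617465e+01, -3.58072293e+01,  7.30146188e-02,
        2.31856434e-02, -5.54240694e-05]), 'ee_pos': array([296.24322288, 605.83800324, 254.51688723]), 'eef_rot': array([-0.70812454, -3.06022882,  0.00309448]), 'force': array([ 0.12385453, -0.49250118, -0.12766162]), 'moment': array([ 0.02899796, -0.05940441,  0.03479322]), 'gripper_force': 0.0, 'opening': 87.74175115759434}
```

View pics/t0.png

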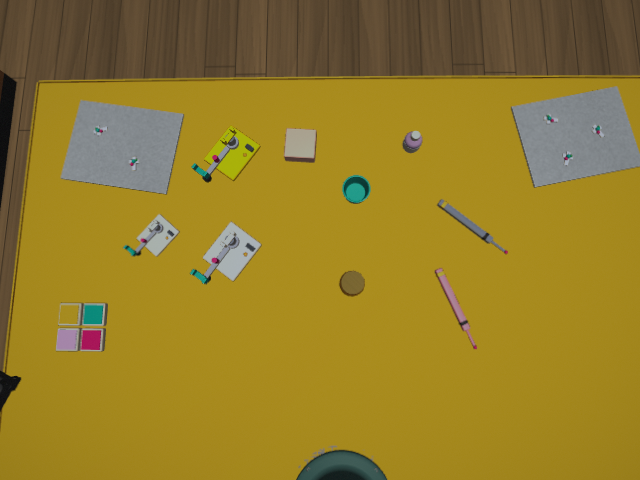

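View pics/s0.png

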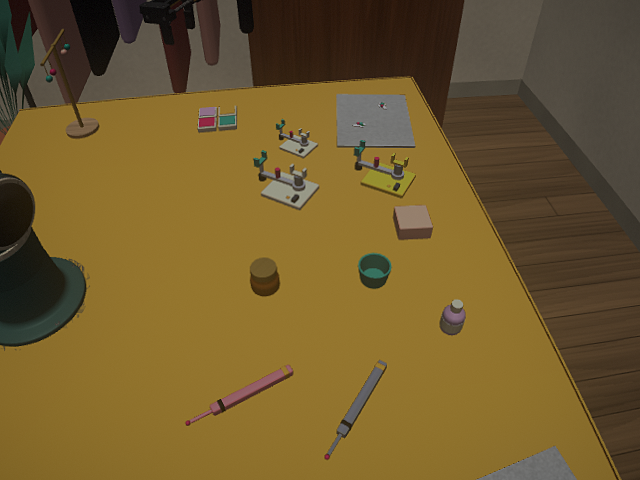

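Candidates, in top-view pixels:
- **Rests:** yellow (232,152), small white (158,236) and large white (232,252). I choose the large white one.
- **Tools:** chrome (472,226) and pink (456,307). I choose the chrome one.

Next I check both choices in one close composite.

```bash
python3 - <<'E'
from h import *
a=get_image('top');b=get_image('side')
def c(i,x,y,w,h,s): return cv2.resize(np.ascontiguousarray(i['pixels'][y:y+h,x:x+w,::-1]),None,fx=s,fy=s,interpolation=cv2.INTER_CUBIC)
# four 400x300 tiles
T=[c(a,185,215,80,75,4),c(b,245,145,80,75,4),c(a,430,190,90,70,4),c(b,315,350,80,115,4)]
W=np.zeros((600,800,3),np.uint8)
for t,(x,y) in zip(T,[(0,0),(0,300),(400,0),(400,300)]):
    t=t[:300 if y==0 else 300,:400]; W[y:y+t.shape[0],x:x+t.shape[1]]=t
cv2.imwrite('pics/c1.png',W)
E
```

```text
(no output)
```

View pics/c1.png

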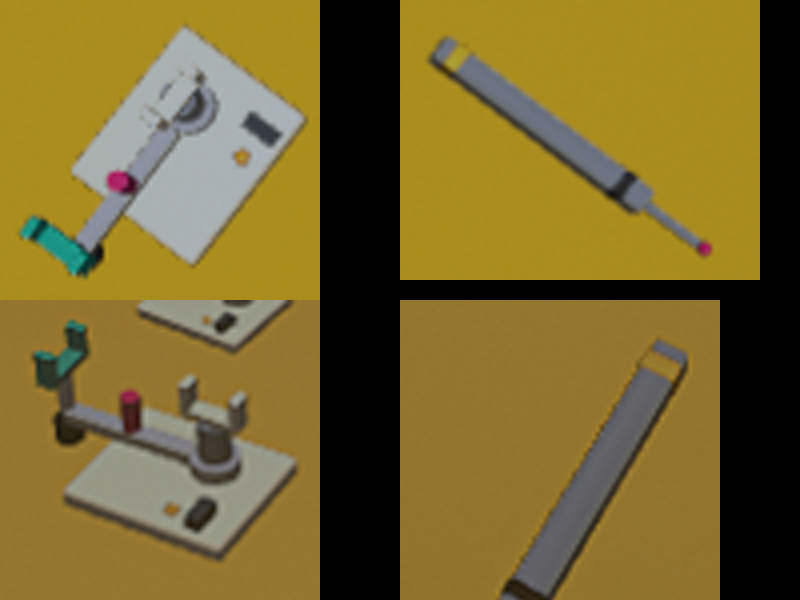

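Composite check: the chosen rest is large with a white plate, and its leg is folded toward image down-left (knob at crop 120,182). The chosen tool is chrome with a gold tail band and a magenta tip at full-image (506,252).

```bash
cat > m.py <<'E'
from h import *
from scipy.optimize import least_squares
a=get_image('top');b=get_image('side')
C=np.array([[-35,35],[55,35],[55,-70],[-35,-70]])
tp=np.array([[231.2,221.2],[261.2,245],[233.2,281.2],[203.2,257.5]])
def L(p,X): # rest local->world
    c,s=np.cos(p[2]),np.sin(p[2]); X=np.atleast_2d(X).astype(float)
    return np.c_[p[0]+c*X[:,0]-s*X[:,1],p[1]+s*X[:,0]+c*X[:,1],X[:,2]]
C3=np.c_[C,np.full(4,12)]
f=lambda p:np.r_[(proj(a,L(p,C3))-tp).ravel(),(proj(a,L(p,[0,-55,48]))-[215,260.5]).ravel()]
p=least_squares(f,[500,220,-2.2]).x
print('rest',p.round(3),f(p).round(1)); print('side corners',proj(b,L(p,C3)).tolist(),'knob',proj(b,L(p,[0,-55,48])))
f2=lambda p:np.r_[f(p),(proj(b,L(p,[0,-55,48]))-[277.5,169.2]).ravel()]
p=least_squares(f2,p).x;print('rest2',p.round(3),f2(p).round(1))
tipT,tipS=onz(a,(506.2,252),8),onz(b,(327,457),8)
tlT,tlS=onz(a,(441.2,202),16),onz(b,(382,361.8),16)
print('tool',tipT,tipS,tlT,tlS)
for q,r in((tipT,tlT),(tipS,tlS)):
    d=(q-r)[:2];print(np.hypot(*d),np.arctan2(d[1],d[0]))
# pot by hue
for im,box in((a,(335,170,375,208)),(b,(352,248,397,292))):
    x0,y0,x1,y1=box;h=cv2.cvtColor(im['pixels'],cv2.COLOR_RGB2HSV)[y0:y1,x0:x1]
    m=((h[...,0]>75)&(h[...,0]<105)&(h[...,1]>80)).astype(np.uint8); ys,xs=np.nonzero(m)
    print('pot',xs.min()+x0,xs.max()+x0,ys.min()+y0,ys.max()+y0, cv2.minEnclosingCircle(np.c_[xs,ys].astype(np.float32)))
print('potT',onz(a,(356,189),40),'potS',onz(b,(375,264),40))
for n,u,z in(('jar',(352,283),55),('box',(300,144),35),('bottle',(415,137),70)):print(n,onz(a,u,z))
E
python3 m.py
```

```text
rest [500.  220.   -2.2] [ 8.5 20.1 10.1 19.9  9.4 22.   7.8 21.5  8.6 21.5]
side corners [[299.5, 192.2], [278.5, 216.2], [238.5, 201.0], [260.7, 178.6]] knob [[256.3 176.6]]
rest2 [500.  220.   -2.2] [  8.5  20.1  10.1  19.9   9.4  22.    7.8  21.5   8.6  21.5 -21.2   7.4]
tool [ 525.9 -368.4    8. ] [ 527.4 -367.5    8. ] [ 638.3 -226.7   16. ] [ 639.4 -225.5   16. ]
180.8663871480823 -2.2413925729521686
180.8535318980528 -2.2386289160547017
pot 343 369 175 202 ((20.967077255249023, 18.551441192626953), 13.80490493774414)
pot 359 390 254 277 ((22.381187438964844, 17.46039581298828), 16.014970779418945)
potT [662.6 -33.7  40. ] potS [666.  -32.1  40. ]
jar [454.2 -22.5  55. ]
box [769.9  92.5  35. ]
bottle [ 772.1 -162.3   70. ]
```

```bash
sed -i 's/\[:,0\]\.round(1)/[:,0]/' h.py; python3 m.py | head -12 | grep -v pot; python3 - <<'E'
from h import *
from scipy.spatial.transform import Rotation as R
o=get_obs();print(R.from_rotvec(o['eef_rot']).as_matrix().round(3).tolist())
E
```

```text
rest [546.643 241.334  -2.211] [ 0.2 -0.2  1.1 -0.5  0.1  0.8 -0.9  0.3 -0.5 -0.3]
side corners [[318.8165685011298, 184.62202176179815], [298.71428286811715, 207.59950845627978], [258.96153381799104, 192.66391325875742], [280.25072730104694, 171.09602912041063]] knob [[276.61517524 168.83598568]]
rest2 [546.937 241.191  -2.213] [ 0.3 -0.3  1.2 -0.6  0.1  0.6 -0.8  0.1 -0.5 -0.5 -0.7 -0.4]
tool [ 525.9 -368.4    8. ] [ 527.4 -367.5    8. ] [ 638.3 -226.7   16. ] [ 639.4 -225.5   16. ]
180.8663871480823 -2.2413925729521686
180.8535318980528 -2.2386289160547017
jar [454.2 -22.5  55. ]
box [769.9  92.5  35. ]
bottle [ 772.1 -162.3   70. ]
[[-0.898, 0.439, -0.0], [0.439, 0.898, -0.0], [-0.0, -0.0, -1.0]]
```

Emit:
send_rows(
  motion=[
    {"hand": 50,"tx": 21,"ty": -33,"tz": 0,"wz": -1},
    {"hand": 50,"tx": 21,"ty": -33,"tz": 0,"wz": -1},
    {"hand": 50,"tx": 21,"ty": -33,"tz": 0,"wz": -1},
    {"hand": 50,"tx": 21,"ty": -33,"tz": 0,"wz": -1},
    {"hand": 50,"tx": 21,"ty": -33,"tz": 0,"wz": -1},
  ],
  newtons=10,
)

```text
invalid input
```

Emit:
send_rows(
  motion=[
    {"hand": 50,"tx": 20,"ty": -33,"tz": -10,"wz": -1},
    {"hand": 50,"tx": 20,"ty": -33,"tz": -15,"wz": -1},
    {"hand": 50,"tx": 20,"ty": -33,"tz": -20,"wz": -1},
    {"hand": 50,"tx": 20,"ty": -33,"tz": -20,"wz": -1},
    {"hand": 50,"tx": 20,"ty": -33,"tz": -20,"wz": -1},
  ],
)

```text
invalid input
```

Emit:
send_rows(
  motion=[
    {"hand": 50,"tz": -15},
    {"hand": 50,"tz": -10},
    {"hand": 50},
    {"hand": 50},
    {"hand": 50},
  ],
)

```text
invalid input
```

Emit:
send_rows(
  motion=[
    {"hand": 50,"tx": 21,"ty": -33,"tz": 0,"wx": 0,"wy": 0,"wz": -1},
    {"hand": 50,"tx": 21,"ty": -33,"tz": 0,"wx": 0,"wy": 0,"wz": -1},
    {"hand": 50,"tx": 21,"ty": -33,"tz": 0,"wx": 0,"wy": 0,"wz": -1},
    {"hand": 50,"tx": 21,"ty": -33,"tz": 0,"wx": 0,"wy": 0,"wz": -1},
    {"hand": 50,"tx": 21,"ty": -33,"tz": 0,"wx": 0,"wy": 0,"wz": -1},
  ],
  newtons=10,
)

```text
time: 0.82
ee_pos: [402.1, 440.0, 255.9]
eef_rot: [0.841, 3.027, 0.001]
force: [1.4, 0.2, 0.8]
opening: 57.2
gripper_force: 0.0
```

Emit:
send_rows(
  motion=[
    {"hand": 40,"tx": 20,"ty": -33,"tz": -10,"wx": 0,"wy": 0,"wz": -1},
    {"hand": 40,"tx": 20,"ty": -33,"tz": -15,"wx": 0,"wy": 0,"wz": -1},
    {"hand": 40,"tx": 20,"ty": -33,"tz": -20,"wx": 0,"wy": 0,"wz": -1},
    {"hand": 40,"tx": 20,"ty": -33,"tz": -20,"wx": 0,"wy": 0,"wz": -1},
    {"hand": 40,"tx": 20,"ty": -33,"tz": -20,"wx": 0,"wy": 0,"wz": -2},
  ],
)

```text
time: 1.23
ee_pos: [499.9, 278.9, 173.0]
eef_rot: [0.999, 2.977, 0.002]
force: [0.7, -0.2, -0.1]
opening: 40.1
gripper_force: 0.0
```

Emit:
send_rows(
  motion=[
    {"hand": 40,"tx": 0,"ty": 0,"tz": -30,"wx": 0,"wy": 0,"wz": 0},
    {"hand": 40,"tx": 0,"ty": 0,"tz": -20,"wx": 0,"wy": 0,"wz": 0},
    {"hand": 40,"tx": 0,"ty": 0,"tz": 0,"wx": 0,"wy": 0,"wz": 0},
    {"hand": 40,"tx": 0,"ty": 0,"tz": 0,"wx": 0,"wy": 0,"wz": 0},
    {"hand": 40,"tx": 0,"ty": 0,"tz": 0,"wx": 0,"wy": 0,"wz": 0},
  ],
)

```text
time: 1.65
ee_pos: [499.7, 281.2, 124.5]
eef_rot: [0.997, 2.978, 0.002]
force: [-0.4, -0.2, 1.4]
opening: 40.2
gripper_force: 0.0
```

```bash
python3 - <<'E'
from h import *
a=get_image('top');b=get_image('side')
def c(i,x,y,w,h,s): return cv2.resize(np.ascontiguousarray(i['pixels'][y:y+h,x:x+w,::-1]),None,fx=s,fy=s,interpolation=cv2.INTER_CUBIC)
cv2.imwrite('pics/c2.png',np.hstack([c(a,175,205,100,100,4),c(b,240,110,100,100,4)]))
o=get_obs()['ee_pos'];print(o)
for i in(a,b):print(proj(i,[o,o+[0,0,-17]]).round(1).tolist())
E
```

```text
[500.25709246 281.69873878 125.42447336]
[[201.1, 257.5], [203.4, 258.4]]
[[273.0, 138.6], [273.6, 145.0]]
```

View pics/c2.png

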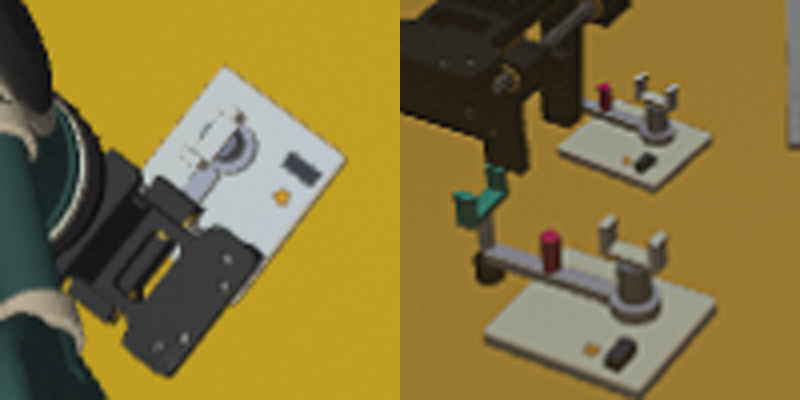

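The side view shows both fingertips above the knob, at crop (505,170) and (560,120). The knob top is at full-image (277.5,169), which matches my estimate. I descend and pinch.

Emit:
send_rows(
  motion=[
    {"hand": 40,"tx": 3,"ty": -8,"tz": -10,"wx": 0,"wy": 0,"wz": 0},
    {"hand": 40,"tx": 0,"ty": 0,"tz": -25,"wx": 0,"wy": 0,"wz": 0},
    {"hand": 40,"tx": 0,"ty": 0,"tz": -25,"wx": 0,"wy": 0,"wz": 0},
    {"hand": 40,"tx": 0,"ty": 0,"tz": -18,"wx": 0,"wy": 0,"wz": 0},
    {"hand": 40,"tx": 0,"ty": 0,"tz": 0,"wx": 0,"wy": 0,"wz": 0},
  ],
)

```text
time: 2.17
ee_pos: [499.3, 270.9, 41.5]
eef_rot: [-0.996, -2.975, 0.007]
force: [-0.9, -0.2, -0.5]
opening: 40.1
gripper_force: 0.0
```

Emit:
send_rows(
  motion=[
    {"hand": 8,"tx": 0,"ty": 0,"tz": 0,"wx": 0,"wy": 0,"wz": 0},
    {"hand": 8,"tx": 0,"ty": 0,"tz": 0,"wx": 0,"wy": 0,"wz": 0},
    {"hand": 8,"tx": 0,"ty": 0,"tz": 0,"wx": 0,"wy": 0,"wz": 0},
    {"hand": 8,"tx": 0,"ty": 0,"tz": 0,"wx": 0,"wy": 0,"wz": 0},
    {"hand": 8,"tx": 0,"ty": 0,"tz": 0,"wx": 0,"wy": 0,"wz": 0},
  ],
  newtons=10,
)

```text
time: 2.58
ee_pos: [503.3, 273.2, 46.8]
eef_rot: [0.998, 2.977, 0.004]
force: [0.1, -0.4, 3.7]
opening: 11.5
gripper_force: 10.0
```

```bash
python3 - <<'E'
from h import *
o=get_obs();P=o['ee_pos'];print(P,o['opening'],o['gripper_force'],o['q'])
piv=np.array([547.3,241]);d=P[:2]-piv;print(np.hypot(*d),np.arctan2(d[1],d[0])-(2.50))
th=np.arctan2(d[1],d[0]);prev=piv+55*np.array([np.cos(th),np.sin(th)])
for k in range(1,16):
    t=th+(1.57)*k/15; c=piv+55*np.array([np.cos(t),np.sin(t)]); print(k,(c-prev).round(1),c.round(1)); prev=c
E
```

```text
[503.32666175 273.15566876  46.84187336] 11.455499152673035 9.998357235454023 [ 4.53688169e-01  2.86884617e-01  2.00006735e+00  9.27353519e-05
  8.51348277e-01 -4.70417487e-01]
54.47606364273421 0.010197486417287571
1 [-3.1 -4.8] [499.8 268.6]
2 [-2.6 -5.1] [497.1 263.5]
3 [-2.1 -5.4] [495.  258.2]
4 [-1.5 -5.6] [493.5 252.6]
5 [-0.9 -5.7] [492.6 246.9]
6 [-0.3 -5.7] [492.3 241.2]
7 [ 0.3 -5.7] [492.6 235.4]
8 [ 0.9 -5.7] [493.5 229.8]
9 [ 1.5 -5.6] [494.9 224.2]
10 [ 2.  -5.4] [497.  218.8]
11 [ 2.6 -5.1] [499.6 213.7]
12 [ 3.1 -4.8] [502.7 208.8]
13 [ 3.6 -4.5] [506.3 204.4]
14 [ 4.1 -4.1] [510.3 200.3]
15 [ 4.5 -3.6] [514.8 196.6]
```

Pinched: opening 11.5 mm and force 10 N. I swing the leg along the arc.

Emit:
send_rows(
  motion=[
    {"hand": 8,"tx": -3.1,"ty": -4.8,"tz": 0,"wx": 0,"wy": 0,"wz": 6},
    {"hand": 8,"tx": -2.6,"ty": -5.1,"tz": 0,"wx": 0,"wy": 0,"wz": 6},
    {"hand": 8,"tx": -2.1,"ty": -5.4,"tz": 0,"wx": 0,"wy": 0,"wz": 6},
    {"hand": 8,"tx": -1.5,"ty": -5.6,"tz": 0,"wx": 0,"wy": 0,"wz": 6},
    {"hand": 8,"tx": -0.9,"ty": -5.7,"tz": 0,"wx": 0,"wy": 0,"wz": 6},
  ],
)

```text
time: 3.0
ee_pos: [494.7, 246.5, 46.9]
eef_rot: [0.184, 3.13, 0.004]
force: [6.2, 0.1, -2.5]
opening: 11.6
gripper_force: 10.0
```

Emit:
send_rows(
  motion=[
    {"hand": 8,"tx": -0.3,"ty": -5.7,"tz": 0,"wx": 0,"wy": 0,"wz": 6},
    {"hand": 8,"tx": 0.3,"ty": -5.7,"tz": 0,"wx": 0,"wy": 0,"wz": 6},
    {"hand": 8,"tx": 0.9,"ty": -5.7,"tz": 0,"wx": 0,"wy": 0,"wz": 6},
    {"hand": 8,"tx": 1.5,"ty": -5.6,"tz": 0,"wx": 0,"wy": 0,"wz": 6},
    {"hand": 8,"tx": 2.0,"ty": -5.4,"tz": 0,"wx": 0,"wy": 0,"wz": 6},
  ],
)

```text
time: 3.42
ee_pos: [500.6, 219.4, 47.0]
eef_rot: [-0.63, 3.067, 0.003]
force: [8.9, 5.9, -7.2]
opening: 11.4
gripper_force: 10.0
```

Emit:
send_rows(
  motion=[
    {"hand": 8,"tx": 2.6,"ty": -5.1,"tz": 0,"wx": 0,"wy": 0,"wz": 6},
    {"hand": 8,"tx": 3.1,"ty": -4.8,"tz": 0,"wx": 0,"wy": 0,"wz": 6},
    {"hand": 8,"tx": 3.6,"ty": -4.5,"tz": 0,"wx": 0,"wy": 0,"wz": 6},
    {"hand": 8,"tx": 4.1,"ty": -4.1,"tz": 0,"wx": 0,"wy": 0,"wz": 6},
    {"hand": 8,"tx": 2.5,"ty": -2,"tz": 0,"wx": 0,"wy": 0,"wz": 0},
  ],
)

```text
time: 3.83
ee_pos: [516.1, 199.9, 47.1]
eef_rot: [-1.252, 2.871, 0.003]
force: [-1.7, 17.6, -1.0]
opening: 11.6
gripper_force: 10.0
```

Emit:
send_rows(
  motion=[
    {"hand": 8,"tx": 0,"ty": 0,"tz": 0,"wx": 0,"wy": 0,"wz": 0},
    {"hand": 8,"tx": 0,"ty": 0,"tz": 0,"wx": 0,"wy": 0,"wz": 0},
    {"hand": 8,"tx": 0,"ty": 0,"tz": 0,"wx": 0,"wy": 0,"wz": 0},
    {"hand": 8,"tx": 0,"ty": 0,"tz": 0,"wx": 0,"wy": 0,"wz": 0},
    {"hand": 8,"tx": 0,"ty": 0,"tz": 0,"wx": 0,"wy": 0,"wz": 0},
  ],
)

```text
time: 4.25
ee_pos: [515.8, 200.1, 47.2]
eef_rot: [-1.246, 2.873, 0.003]
force: [5.7, 9.2, -4.7]
opening: 10.9
gripper_force: 10.0
```

Emit:
send_rows(
  motion=[
    {"hand": 8,"tx": 2,"ty": -1.5,"tz": 0,"wx": 0,"wy": 0,"wz": 0},
    {"hand": 8,"tx": 2,"ty": -1.5,"tz": 0,"wx": 0,"wy": 0,"wz": 0},
    {"hand": 8,"tx": 0,"ty": 0,"tz": 0,"wx": 0,"wy": 0,"wz": 0},
    {"hand": 8,"tx": 0,"ty": 0,"tz": 0,"wx": 0,"wy": 0,"wz": 0},
    {"hand": 8,"tx": 0,"ty": 0,"tz": 0,"wx": 0,"wy": 0,"wz": 0},
  ],
)

```text
time: 4.67
ee_pos: [516.1, 199.7, 46.9]
eef_rot: [-1.245, 2.879, 0.012]
force: [-5.6, 19.8, 2.9]
opening: 11.6
gripper_force: 10.0
```

Emit:
send_rows(
  motion=[
    {"hand": 25,"tx": 0,"ty": 0,"tz": 0,"wx": 0,"wy": 0,"wz": 0},
    {"hand": 25,"tx": 0,"ty": 0,"tz": 0,"wx": 0,"wy": 0,"wz": 0},
    {"hand": 25,"tx": 0,"ty": 0,"tz": 0,"wx": 0,"wy": 0,"wz": 0},
    {"hand": 25,"tx": 0,"ty": 0,"tz": 0,"wx": 0,"wy": 0,"wz": 0},
    {"hand": 25,"tx": 0,"ty": 0,"tz": 0,"wx": 0,"wy": 0,"wz": 0},
  ],
)

```text
time: 5.08
ee_pos: [516.2, 193.9, 45.3]
eef_rot: [1.251, -2.882, 0.0]
force: [0.7, -0.6, -0.4]
opening: 25.3
gripper_force: 0.0
```

```bash
python3 - <<'E'
from h import *
a=get_image('top');b=get_image('side')
def c(i,x,y,w,h,s): return cv2.resize(np.ascontiguousarray(i['pixels'][y:y+h,x:x+w,::-1]),None,fx=s,fy=s,interpolation=cv2.INTER_CUBIC)
cv2.imwrite('pics/c3.png',np.hstack([c(a,175,205,100,120,4),c(b,240,110,100,120,4)]))
E
```

```text
(no output)
```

View pics/c3.png

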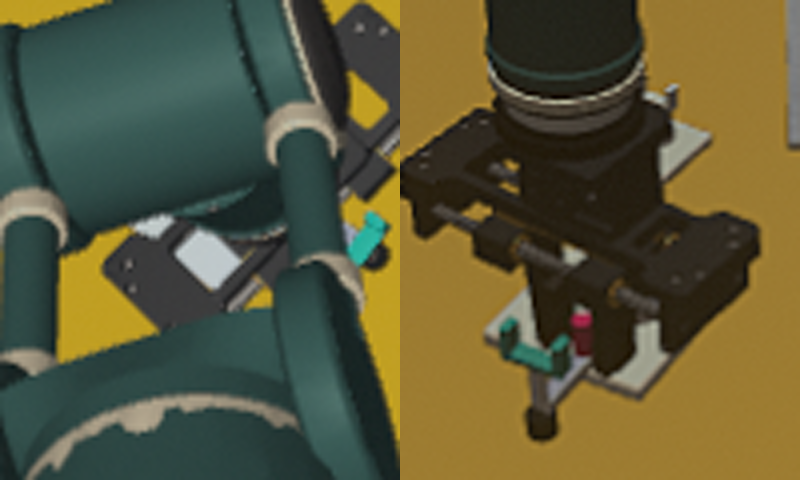

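The side view shows the leg out, with the teal cradle at crop (535,350). The last 4 mm of push moved the knob only 0.3 mm at about 20 N, so the leg was on its stop. I go up, then across to the tool.

Emit:
send_rows(
  motion=[
    {"hand": 25,"tx": 0,"ty": 0,"tz": 25,"wx": 0,"wy": 0,"wz": 0},
    {"hand": 25,"tx": 0,"ty": 0,"tz": 30,"wx": 0,"wy": 0,"wz": 0},
    {"hand": 50,"tx": 0,"ty": 0,"tz": 35,"wx": 0,"wy": 0,"wz": 0},
    {"hand": 50,"tx": 0,"ty": 0,"tz": 35,"wx": 0,"wy": 0,"wz": -7},
    {"hand": 50,"tx": 0,"ty": 0,"tz": 30,"wx": 0,"wy": 0,"wz": -7},
  ],
)

```text
time: 5.6
ee_pos: [516.4, 194.0, 202.4]
eef_rot: [-0.881, 3.014, -0.0]
force: [0.6, 0.5, 0.3]
opening: 42.9
gripper_force: 0.0
```

Emit:
send_rows(
  motion=[
    {"hand": 50,"tx": 4,"ty": -21,"tz": 0,"wx": 0,"wy": 0,"wz": -7},
    {"hand": 50,"tx": 4,"ty": -21,"tz": 0,"wx": 0,"wy": 0,"wz": -7},
    {"hand": 50,"tx": 4,"ty": -21,"tz": 0,"wx": 0,"wy": 0,"wz": -7},
    {"hand": 50,"tx": 4,"ty": -21,"tz": 0,"wx": 0,"wy": 0,"wz": -7},
    {"hand": 50,"tx": 4,"ty": -21,"tz": 0,"wx": 0,"wy": 0,"wz": -7},
  ],
)

```text
time: 6.02
ee_pos: [536.1, 88.0, 200.2]
eef_rot: [0.066, 3.141, -0.0]
force: [0.1, -0.7, 0.1]
opening: 50.5
gripper_force: 0.0
```

Emit:
send_rows(
  motion=[
    {"hand": 50,"tx": 4,"ty": -21,"tz": 0,"wx": 0,"wy": 0,"wz": -7},
    {"hand": 50,"tx": 4,"ty": -21,"tz": 0,"wx": 0,"wy": 0,"wz": -7},
    {"hand": 50,"tx": 4,"ty": -21,"tz": 0,"wx": 0,"wy": 0,"wz": -7},
    {"hand": 50,"tx": 4,"ty": -21,"tz": 0,"wx": 0,"wy": 0,"wz": -7},
    {"hand": 50,"tx": 4,"ty": -21,"tz": 0,"wx": 0,"wy": 0,"wz": -7},
  ],
)

```text
time: 6.43
ee_pos: [556.0, -17.1, 200.0]
eef_rot: [-1.008, -2.975, 0.0]
force: [0.9, -0.5, -1.2]
opening: 50.3
gripper_force: 0.0
```

Emit:
send_rows(
  motion=[
    {"hand": 50,"tx": 4,"ty": -21,"tz": 0,"wx": 0,"wy": 0,"wz": -7},
    {"hand": 50,"tx": 4,"ty": -21,"tz": 0,"wx": 0,"wy": 0,"wz": -7},
    {"hand": 50,"tx": 4,"ty": -21,"tz": 0,"wx": 0,"wy": 0,"wz": -7},
    {"hand": 50,"tx": 4,"ty": -21,"tz": 0,"wx": 0,"wy": 0,"wz": -7},
    {"hand": 50,"tx": 4,"ty": -21,"tz": 0,"wx": 0,"wy": 0,"wz": -7},
  ],
)

```text
time: 6.85
ee_pos: [575.9, -122.2, 200.0]
eef_rot: [-1.856, -2.534, 0.0]
force: [0.1, -0.5, -0.8]
opening: 49.8
gripper_force: 0.0
```

Emit:
send_rows(
  motion=[
    {"hand": 50,"tx": 4,"ty": -21,"tz": 0,"wx": 0,"wy": 0,"wz": -7},
    {"hand": 50,"tx": 4,"ty": -21,"tz": 0,"wx": 0,"wy": 0,"wz": -7},
    {"hand": 50,"tx": 4,"ty": -21,"tz": 0,"wx": 0,"wy": 0,"wz": -7},
    {"hand": 50,"tx": 4,"ty": -21,"tz": 0,"wx": 0,"wy": 0,"wz": -7},
    {"hand": 50,"tx": 4,"ty": -21,"tz": 0,"wx": 0,"wy": 0,"wz": -7},
  ],
)

```text
time: 7.27
ee_pos: [595.9, -227.1, 199.9]
eef_rot: [-2.532, -1.859, 0.001]
force: [-0.3, 0.6, 0.7]
opening: 49.9
gripper_force: 0.0
```

```bash
python3 - <<'E'
from h import *
a=get_image('top');b=get_image('side')
def c(i,x,y,w,h,s): return cv2.resize(np.ascontiguousarray(i['pixels'][y:y+h,x:x+w,::-1]),None,fx=s,fy=s,interpolation=cv2.INTER_CUBIC)
cv2.imwrite('pics/c4.png',np.hstack([c(a,190,210,100,100,4),c(b,235,140,100,100,4)]))
o=get_obs();r=o['eef_rot'];print(o['ee_pos'],2*np.degrees(np.arctan2(r[1],r[0]))-90,o['q'])
E
```

```text
[ 596.24281832 -228.88302221  199.96919429] -17.33793372373711 [-4.05034178e-01  2.34715045e-01  1.74519801e+00 -1.05986737e-03
  1.16105552e+00 -1.02008231e-01]
```

View pics/c4.png

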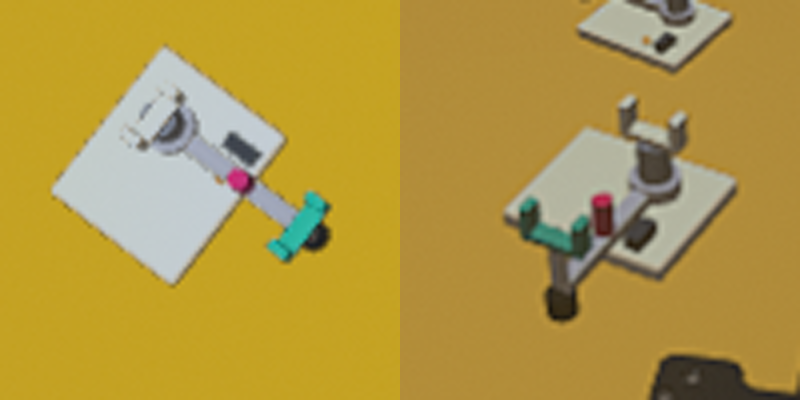

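The leg stands out square to the plate edge. Teal cradle prongs are at top-crop (318,202) and (282,250), and the knob is at (240,181). I fit the rest pose with the leg angle free.

```bash
cat > fit.py <<'E'
from h import *
from scipy.optimize import least_squares
a=get_image('top');b=get_image('side')
T=np.array([[165,45],[285,140],[173,285],[53,190],[240,181],[318,202],[282,250]])/4+[190,210]
S=(np.array([[737,182],[658,268],[505,214],[588,128],[602,200],[580,222],[530,203],[628,100],[679,118]])-[400,0])/4+[235,140]
def rot(P,t):
    c,s=np.cos(t),np.sin(t);return np.c_[P[:,:2]@np.array([[c,s],[-s,c]]),P[:,2]]
PL=np.array([[-35,35,12],[55,35,12],[55,-70,12],[-35,-70,12]],float)
K=np.array([[55,0,48.]]);TE=np.array([[100,16,72],[100,-16,72.]]);WH=np.array([[0,-16,72],[0,16,72.]])
def W(P,p):return rot(P,p[2])+[p[0],p[1],0]
def f(p,cam=3):
    LG=lambda P:W(rot(P,p[3]),p)
    r=[]
    if cam&1:r.append((proj(a,np.r_[W(PL,p),LG(K),LG(TE)])-T).ravel())
    if cam&2:r.append((proj(b,np.r_[W(PL,p),LG(K),LG(TE),W(WH,p)])-S).ravel())
    return np.concatenate(r)
for cam in(1,2,3):
    q=least_squares(f,[547,241,-2.21,0],args=(cam,),loss='soft_l1');p=q.x
    print(cam,p.round(3),'tool mid',W(np.array([[50,0,64.]]),p).round(1)); 
print(f(p).reshape(-1,2).round(1).tolist())
E
python3 fit.py
```

```text
1 [ 5.46524e+02  2.41290e+02 -2.21500e+00  1.00000e-02] tool mid [[516.5 201.3  64. ]]
2 [ 5.49704e+02  2.40804e+02 -2.21500e+00  2.00000e-03] tool mid [[519.7 200.8  64. ]]
3 [ 5.48372e+02  2.41051e+02 -2.21200e+00  1.00000e-03] tool mid [[518.5 201.   64. ]]
[[0.3, -1.0], [1.2, -1.3], [0.2, -0.1], [-0.8, -0.5], [0.1, -0.9], [0.0, -0.8], [-0.3, -0.6], [0.3, -0.9], [-0.0, 0.6], [-1.5, -0.9], [-1.0, -0.9], [-0.4, 0.0], [-0.5, 0.3], [-1.0, 0.3], [-0.4, 0.4], [-0.7, 0.2]]
```

Emit:
send_rows(
  motion=[
    {"hand": 50,"tx": 0,"ty": -20,"tz": -10,"wx": 0,"wy": 0,"wz": -7},
    {"hand": 50,"tx": 0,"ty": -16,"tz": -30,"wx": 0,"wy": 0,"wz": -7},
    {"hand": 50,"tx": 0,"ty": -16,"tz": -30,"wx": 0,"wy": 0,"wz": -7},
    {"hand": 50,"tx": 0,"ty": 0,"tz": -30,"wx": 0,"wy": 0,"wz": 0},
    {"hand": 50,"tx": 0,"ty": 0,"tz": 0,"wx": 0,"wy": 0,"wz": 0},
  ],
)

```text
time: 7.88
ee_pos: [591.3, -275.0, 93.0]
eef_rot: [-2.814, -1.373, 0.011]
force: [-1.6, 0.3, -1.2]
opening: 50.4
gripper_force: 0.0
```

```bash
python3 - <<'E'
from h import *
b=snap('side','c5.png',(290,300,450,470),3.5)
o=get_obs();r=o['eef_rot'];P=o['ee_pos'];print(P,2*np.degrees(np.arctan2(r[1],r[0]))-90)
print(((proj(b,[P-[0,0,17],[595.5,-281,16]])-[290,300])*3.5).round())
E
```

```text
[ 592.75714258 -275.20445625   95.96028021] -397.93346683688384
[[252. 254.]
 [253. 335.]]
```

View pics/c5.png

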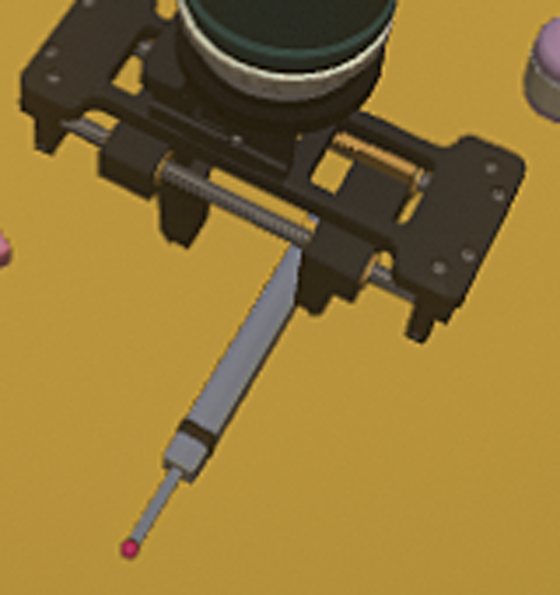

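The side view shows the open fingers straddling the chrome handle; TCP and tool centre agree within a few mm. I descend slowly and grip.

Emit:
send_rows(
  motion=[
    {"hand": 50,"tx": 0,"ty": 0,"tz": -25,"wx": 0,"wy": 0,"wz": 0},
    {"hand": 50,"tx": 0,"ty": 0,"tz": -25,"wx": 0,"wy": 0,"wz": 0},
    {"hand": 50,"tx": 0,"ty": 0,"tz": -15,"wx": 0,"wy": 0,"wz": 0},
    {"hand": 50,"tx": 0,"ty": 0,"tz": -8,"wx": 0,"wy": 0,"wz": 0},
    {"hand": 50,"tx": 0,"ty": 0,"tz": 0,"wx": 0,"wy": 0,"wz": 0},
  ],
)

```text
time: 8.35
ee_pos: [595.4, -276.6, 26.3]
eef_rot: [-2.821, -1.377, 0.002]
force: [0.6, 0.2, 0.5]
opening: 49.9
gripper_force: 0.0
```

Emit:
send_rows(
  motion=[
    {"hand": 50,"tx": 0,"ty": 0,"tz": -3,"wx": 0,"wy": 0,"wz": 0},
    {"hand": 50,"tx": 0,"ty": 0,"tz": -3,"wx": 0,"wy": 0,"wz": 0},
    {"hand": 50,"tx": 0,"ty": 0,"tz": 0,"wx": 0,"wy": 0,"wz": 0},
    {"hand": 50,"tx": 0,"ty": 0,"tz": 0,"wx": 0,"wy": 0,"wz": 0},
    {"hand": 50,"tx": 0,"ty": 0,"tz": 0,"wx": 0,"wy": 0,"wz": 0},
  ],
)

```text
time: 8.77
ee_pos: [596.6, -278.0, 22.1]
eef_rot: [2.823, 1.375, 0.001]
force: [-0.3, 0.3, -0.1]
opening: 50.0
gripper_force: 0.0
```

Emit:
send_rows(
  motion=[
    {"hand": 10,"tx": 0,"ty": 0,"tz": 0,"wx": 0,"wy": 0,"wz": 0},
    {"hand": 10,"tx": 0,"ty": 0,"tz": 0,"wx": 0,"wy": 0,"wz": 0},
    {"hand": 10,"tx": 0,"ty": 0,"tz": 0,"wx": 0,"wy": 0,"wz": 0},
    {"hand": 10,"tx": 0,"ty": 0,"tz": 0,"wx": 0,"wy": 0,"wz": 0},
    {"hand": 10,"tx": 0,"ty": 0,"tz": 0,"wx": 0,"wy": 0,"wz": 0},
  ],
  newtons=40,
)

```text
time: 9.18
ee_pos: [596.1, -277.7, 21.2]
eef_rot: [-2.824, -1.376, 0.0]
force: [0.1, 1.0, 0.1]
opening: 19.2
gripper_force: 0.0
```

Emit:
send_rows(
  motion=[
    {"hand": 10,"tx": 0,"ty": 0,"tz": 0,"wx": 0,"wy": 0,"wz": 0},
    {"hand": 10,"tx": 0,"ty": 0,"tz": 0,"wx": 0,"wy": 0,"wz": 0},
    {"hand": 10,"tx": 0,"ty": 0,"tz": 0,"wx": 0,"wy": 0,"wz": 0},
    {"hand": 10,"tx": 0,"ty": 0,"tz": 0,"wx": 0,"wy": 0,"wz": 0},
    {"hand": 10,"tx": 0,"ty": 0,"tz": 0,"wx": 0,"wy": 0,"wz": 0},
  ],
)

```text
time: 9.6
ee_pos: [596.1, -277.8, 21.1]
eef_rot: [2.824, 1.376, -0.0]
force: [0.0, 0.4, -0.5]
opening: 15.7
gripper_force: 40.0
```

Emit:
send_rows(
  motion=[
    {"hand": 10,"tx": 0,"ty": 0,"tz": 10,"wx": 0,"wy": 0,"wz": 0},
    {"hand": 10,"tx": 0,"ty": 0,"tz": 25,"wx": 0,"wy": 0,"wz": 0},
    {"hand": 10,"tx": 0,"ty": 0,"tz": 30,"wx": 0,"wy": 0,"wz": 0},
    {"hand": 10,"tx": 0,"ty": 0,"tz": 30,"wx": 0,"wy": 0,"wz": 0},
    {"hand": 10,"tx": 0,"ty": 0,"tz": 30,"wx": 0,"wy": 0,"wz": 0},
  ],
)

```text
time: 10.02
ee_pos: [595.7, -277.4, 147.7]
eef_rot: [-2.824, -1.375, 0.001]
force: [0.4, -0.6, -1.1]
opening: 15.8
gripper_force: 40.0
```

Emit:
send_rows(
  motion=[
    {"hand": 10,"tx": 0,"ty": 0,"tz": 25,"wx": 0,"wy": 0,"wz": 0},
    {"hand": 10,"tx": 0,"ty": 0,"tz": 10,"wx": 0,"wy": 0,"wz": 0},
    {"hand": 10,"tx": 0,"ty": 0,"tz": 0,"wx": 0,"wy": 0,"wz": 0},
    {"hand": 10,"tx": 0,"ty": 0,"tz": 0,"wx": 0,"wy": 0,"wz": 0},
    {"hand": 10,"tx": 0,"ty": 0,"tz": 0,"wx": 0,"wy": 0,"wz": 0},
  ],
)

```text
time: 10.43
ee_pos: [594.8, -277.1, 178.9]
eef_rot: [-2.822, -1.374, 0.003]
force: [0.9, 0.4, -1.4]
opening: 15.8
gripper_force: 40.0
```

```bash
python3 - <<'E'
from h import *
from scipy.spatial.transform import Rotation as R
o=get_obs();P=o['ee_pos'];M=R.from_rotvec(o['eef_rot']);print(P,o['q'],o['opening'],o['gripper_force'])
print(M.as_matrix().round(3).tolist())
# where's the tip (magenta) in both views -> triangulate
b=get_image('side');a=get_image('top')
d=M.apply([1,0,0]); d=d if d[0]<0 else -d
z=M.apply([0,0,1]); pred=P+13*z+(112+2.9)*d
out=[]
for im in(a,b):
    u=proj(im,[pred])[0]; h=cv2.cvtColor(im['pixels'],cv2.COLOR_RGB2HSV)
    m=(h[...,0]>160)&(h[...,0]<178)&(h[...,1]>140)
    ys,xs=np.nonzero(m);k=np.hypot(xs-u[0],ys-u[1])<18
    c=(xs[k].mean(),ys[k].mean()) if k.any() else None; print('pred',u,'seen',c,k.sum()); 
    if c: out.append(ray(im,c))
if len(out)==2:
    A=sum(np.eye(3)-np.outer(v,v)/(v@v) for _,v in out);B=sum((np.eye(3)-np.outer(v,v)/(v@v))@c for c,v in out);print('tip',np.linalg.solve(A,B),'pred',pred)
E
```

```text
[ 594.83958194 -277.06037074  178.89351559] [-4.73853855e-01  2.86067991e-01  1.72159159e+00  1.26080540e-05
  1.13759391e+00  1.90391754e-01] 15.764639396905512 39.99374270439148
[[0.616, 0.787, -0.003], [0.787, -0.616, 0.002], [-0.001, -0.004, -1.0]]
pred [537.29981019 243.31412652] seen None 0
pred [324.96476211 409.85425693] seen (np.float64(326.04), np.float64(408.6)) 25
```

The tool is held: opening 15.8 mm at 40 N, and the tip is seen where predicted. I tilt it tip-down while carrying it to the pot.

Emit:
send_rows(
  motion=[
    {"hand": 10,"tx": 8,"ty": 20,"tz": 4,"wx": 5.5,"wy": -4.3,"wz": 0},
    {"hand": 10,"tx": 10,"ty": 30,"tz": 4,"wx": 5.5,"wy": -4.3,"wz": 0},
    {"hand": 10,"tx": 11,"ty": 30,"tz": 4,"wx": 5.5,"wy": -4.3,"wz": 0},
    {"hand": 10,"tx": 11,"ty": 30,"tz": 4,"wx": 5.5,"wy": -4.3,"wz": 0},
    {"hand": 10,"tx": 11,"ty": 30,"tz": 4,"wx": 5.5,"wy": -4.3,"wz": 0},
  ],
)

```text
time: 10.95
ee_pos: [647.4, -136.9, 200.8]
eef_rot: [-2.487, -1.209, -0.788]
force: [-0.5, 0.3, -2.3]
opening: 15.6
gripper_force: 40.0
```

Emit:
send_rows(
  motion=[
    {"hand": 10,"tx": 11,"ty": 30,"tz": 0,"wx": 5.5,"wy": -4.3,"wz": 0},
    {"hand": 10,"tx": 11,"ty": 30,"tz": 0,"wx": 5.5,"wy": -4.3,"wz": 0},
    {"hand": 10,"tx": 11,"ty": 30,"tz": 0,"wx": 0,"wy": 0,"wz": 0},
    {"hand": 10,"tx": 11,"ty": 30,"tz": 0,"wx": 0,"wy": 0,"wz": 0},
    {"hand": 10,"tx": 11,"ty": 30,"tz": 0,"wx": 0,"wy": 0,"wz": 0},
  ],
)

```text
time: 11.37
ee_pos: [701.1, 13.0, 197.8]
eef_rot: [-2.313, -1.121, -1.044]
force: [0.8, -0.8, 0.4]
opening: 15.7
gripper_force: 40.0
```

Emit:
send_rows(
  motion=[
    {"hand": 10,"tx": 0,"ty": 0,"tz": 0,"wx": 0,"wy": 0,"wz": 0},
    {"hand": 10,"tx": 0,"ty": 0,"tz": 0,"wx": 0,"wy": 0,"wz": 0},
    {"hand": 10,"tx": 0,"ty": 0,"tz": 0,"wx": 0,"wy": 0,"wz": 0},
    {"hand": 10,"tx": 0,"ty": 0,"tz": 0,"wx": 0,"wy": 0,"wz": 0},
    {"hand": 10,"tx": 0,"ty": 0,"tz": 0,"wx": 0,"wy": 0,"wz": 0},
  ],
)

```text
time: 11.78
ee_pos: [702.0, 11.0, 200.7]
eef_rot: [-2.313, -1.124, -1.049]
force: [0.0, 1.1, -0.9]
opening: 15.9
gripper_force: 40.0
```

```bash
cat > tip.py <<'E'
from h import *
from scipy.spatial.transform import Rotation as R
o=get_obs();P=o['ee_pos'];M=R.from_rotvec(o['eef_rot']);print('P',P.round(1),'q',o['q'].round(2),'op',o['opening'],'F',o['force'].round(1))
d=-M.apply([1,0,0]); z=M.apply([0,0,1]); pred=P+13*z+114.9*d
print('d',d.round(3),'z',z.round(3),'tip',pred.round(1),'centre',(P+13*z+2.9*d).round(1))
b=get_image('side');a=get_image('top')
for im in(a,b):
    u=proj(im,[pred])[0]; h=cv2.cvtColor(im['pixels'],cv2.COLOR_RGB2HSV)
    m=(h[...,0]>160)&(h[...,0]<178)&(h[...,1]>140)
    ys,xs=np.nonzero(m);k=np.hypot(xs-u[0],ys-u[1])<18
    print('pred',u.round(1),'seen',(xs[k].mean(),ys[k].mean()) if k.any() else None)
E
python3 tip.py; python3 - <<'E'
from h import *
snap('side','c6.png',(310,150,470,290),4)
E
```

```text
P [702.   11.  200.7] q [-0.36  0.24  1.96  1.06  0.96 -0.35] op 15.928600657211797 F [ 0.   1.1 -0.9]
d [-0.407 -0.517 -0.753] z [ 0.464  0.593 -0.658] tip [661.3 -40.7 105.7] centre [706.8  17.2 190. ]
pred [361.1 181.7] seen None
pred [376.1 243.3] seen (np.float64(376.5), np.float64(242.0))
```

View pics/c6.png

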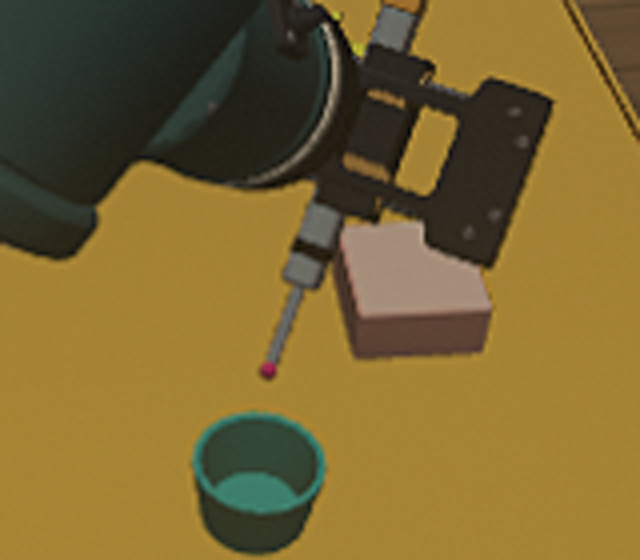

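The side view shows the tip at crop (268,370) above and slightly behind the pot's centre; the rim centre is at (259,462). I dip.

Emit:
send_rows(
  motion=[
    {"hand": 10,"tx": 0,"ty": 2,"tz": -18,"wx": 0,"wy": 0,"wz": 0},
    {"hand": 10,"tx": 0,"ty": 0,"tz": -20,"wx": 0,"wy": 0,"wz": 0},
    {"hand": 10,"tx": 0,"ty": 0,"tz": -20,"wx": 0,"wy": 0,"wz": 0},
    {"hand": 10,"tx": 0,"ty": 0,"tz": -10,"wx": 0,"wy": 0,"wz": 0},
    {"hand": 10,"tx": 0,"ty": 0,"tz": -4,"wx": 0,"wy": 0,"wz": 0},
  ],
)

```text
time: 12.35
ee_pos: [700.9, 14.2, 126.8]
eef_rot: [-2.312, -1.123, -1.046]
force: [-0.5, -0.2, -1.3]
opening: 15.5
gripper_force: 40.0
```

Emit:
send_rows(
  motion=[
    {"hand": 10,"tx": 0,"ty": 0,"tz": -6,"wx": 0,"wy": 0,"wz": 0},
    {"hand": 10,"tx": 0,"ty": 0,"tz": -5,"wx": 0,"wy": 0,"wz": 0},
    {"hand": 10,"tx": 0,"ty": 0,"tz": -3,"wx": 0,"wy": 0,"wz": 0},
    {"hand": 10,"tx": 0,"ty": 0,"tz": 0,"wx": 0,"wy": 0,"wz": 0},
    {"hand": 10,"tx": 0,"ty": 0,"tz": 0,"wx": 0,"wy": 0,"wz": 0},
  ],
)

```text
time: 12.77
ee_pos: [702.5, 14.2, 115.7]
eef_rot: [-2.311, -1.126, -1.051]
force: [-0.6, 0.5, -0.8]
opening: 15.4
gripper_force: 40.0
```

```bash
python3 tip.py; python3 - <<'E'
from h import *
snap('side','c7.png',(340,210,410,290),6)
E
```

```text
P [702.5  14.2 115.7] q [-0.35  0.36  2.    1.17  0.89 -0.53] op 15.359137699786654 F [-0.6  0.5 -0.8]
d [-0.405 -0.518 -0.753] z [ 0.464  0.593 -0.657] tip [661.9 -37.6  20.6] centre [707.3  20.4 105. ]
pred [357.3 191.4] seen None
pred [372.8 273.1] seen (np.float64(373.125), np.float64(272.125))
```

View pics/c7.png

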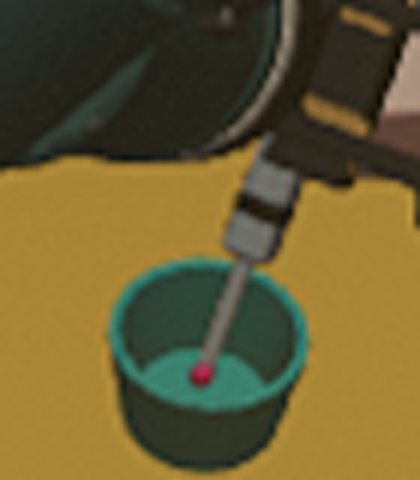

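The tip is inside the pot at crop (201,374), clear of the walls and about 20 mm below the rim. I go slightly deeper, then straight up and across to the rest.

Emit:
send_rows(
  motion=[
    {"hand": 10,"tx": 0,"ty": 0,"tz": -4,"wx": 0,"wy": 0,"wz": 0},
    {"hand": 10,"tx": 0,"ty": 0,"tz": 0,"wx": 0,"wy": 0,"wz": 0},
    {"hand": 10,"tx": 0,"ty": 0,"tz": 0,"wx": 0,"wy": 0,"wz": 0},
    {"hand": 10,"tx": 0,"ty": 0,"tz": 0,"wx": 0,"wy": 0,"wz": 0},
    {"hand": 10,"tx": 0,"ty": 0,"tz": 8,"wx": 0,"wy": 0,"wz": 0},
  ],
)

```text
time: 13.33
ee_pos: [701.0, 14.6, 117.5]
eef_rot: [-2.311, -1.124, -1.046]
force: [-1.0, -0.1, -0.2]
opening: 15.3
gripper_force: 40.0
```

Emit:
send_rows(
  motion=[
    {"hand": 10,"tx": 0,"ty": 0,"tz": 14,"wx": 0,"wy": 0,"wz": 0},
    {"hand": 10,"tx": 0,"ty": 0,"tz": 20,"wx": 0,"wy": 0,"wz": 0},
    {"hand": 10,"tx": 0,"ty": 0,"tz": 22,"wx": 0,"wy": 0,"wz": 0},
    {"hand": 10,"tx": 0,"ty": 0,"tz": 22,"wx": 0,"wy": 0,"wz": 0},
    {"hand": 10,"tx": 0,"ty": 0,"tz": 14,"wx": 0,"wy": 0,"wz": 0},
  ],
)

```text
time: 13.75
ee_pos: [703.0, 14.1, 214.7]
eef_rot: [-2.311, -1.127, -1.054]
force: [-0.0, 0.7, -0.4]
opening: 15.5
gripper_force: 40.0
```

Emit:
send_rows(
  motion=[
    {"hand": 10,"tx": -10,"ty": 10,"tz": 0,"wx": -5.5,"wy": 4.3,"wz": 0},
    {"hand": 10,"tx": -18,"ty": 19,"tz": 0,"wx": -5.5,"wy": 4.3,"wz": 0},
    {"hand": 10,"tx": -22,"ty": 22,"tz": 0,"wx": -5.5,"wy": 4.3,"wz": 0},
    {"hand": 10,"tx": -22,"ty": 22,"tz": 0,"wx": -5.5,"wy": 4.3,"wz": 0},
    {"hand": 10,"tx": -22,"ty": 22,"tz": 0,"wx": -5.5,"wy": 4.3,"wz": 0},
  ],
)

```text
time: 14.17
ee_pos: [611.0, 106.0, 213.2]
eef_rot: [-2.707, -1.314, -0.354]
force: [-0.4, 1.4, -2.5]
opening: 15.5
gripper_force: 40.0
```

Emit:
send_rows(
  motion=[
    {"hand": 10,"tx": -22,"ty": 23,"tz": 0,"wx": -5.5,"wy": 4.3,"wz": 0},
    {"hand": 10,"tx": -22,"ty": 23,"tz": 0,"wx": -5.5,"wy": 4.3,"wz": 0},
    {"hand": 10,"tx": -20,"ty": 22,"tz": -10,"wx": 0,"wy": 0,"wz": 0.6},
    {"hand": 10,"tx": -15,"ty": 16,"tz": -15,"wx": 0,"wy": 0,"wz": 0.6},
    {"hand": 10,"tx": -9,"ty": 10,"tz": -15,"wx": 0,"wy": 0,"wz": 0},
  ],
)

```text
time: 14.58
ee_pos: [522.1, 203.1, 171.8]
eef_rot: [-2.798, -1.404, -0.028]
force: [0.5, 0.1, -1.2]
opening: 15.8
gripper_force: 40.0
```

Emit:
send_rows(
  motion=[
    {"hand": 10,"tx": 0,"ty": 0,"tz": -20,"wx": 0,"wy": 0,"wz": 0},
    {"hand": 10,"tx": 0,"ty": 0,"tz": -15,"wx": 0,"wy": 0,"wz": 0},
    {"hand": 10,"tx": 0,"ty": 0,"tz": 0,"wx": 0,"wy": 0,"wz": 0},
    {"hand": 10,"tx": 0,"ty": 0,"tz": 0,"wx": 0,"wy": 0,"wz": 0},
    {"hand": 10,"tx": 0,"ty": 0,"tz": 0,"wx": 0,"wy": 0,"wz": 0},
  ],
)

```text
time: 15.0
ee_pos: [524.1, 200.5, 137.1]
eef_rot: [-2.8, -1.4, -0.027]
force: [1.5, 1.0, -1.1]
opening: 15.5
gripper_force: 40.0
```

```bash
python3 tip.py
```

```text
P [524.1 200.5 137.1] q [0.31 0.14 1.98 0.02 1.   0.95] op 15.503885919013426 F [ 1.5  1.  -1.1]
d [-0.6   -0.8   -0.021] z [ 0.011  0.018 -1.   ] tip [455.2 108.9 121.8] centre [522.5 198.4 124.1]
pred [287.1 280.6] seen (np.float64(286.125), np.float64(279.875))
pred [255.6 192.7] seen (np.float64(256.125), np.float64(191.875))
```

```bash
python3 tip.py
```

```text
P [524.5 200.6 137.6] q [0.31 0.14 1.98 0.02 1.   0.95] op 15.423521728901814 F [-0.  -0.1 -1. ]
d [-0.6   -0.8   -0.022] z [ 0.012  0.018 -1.   ] tip [455.7 108.9 122.1] centre [523.  198.5 124.5]
pred [287.  280.3] seen (np.float64(286.125), np.float64(279.875))
pred [255.9 192.5] seen (np.float64(256.7142857142857), np.float64(191.85714285714286))
```

Emit:
send_rows(
  motion=[
    {"hand": 10,"tx": -3,"ty": 2,"tz": -8,"wx": -1,"wy": 0.8,"wz": 0},
    {"hand": 10,"tx": 0,"ty": 0,"tz": -8,"wx": 0,"wy": 0,"wz": 0},
    {"hand": 10,"tx": 0,"ty": 0,"tz": -6,"wx": 0,"wy": 0,"wz": 0},
    {"hand": 10,"tx": 0,"ty": 0,"tz": 0,"wx": 0,"wy": 0,"wz": 0},
    {"hand": 10,"tx": 0,"ty": 0,"tz": 0,"wx": 0,"wy": 0,"wz": 0},
  ],
)

```text
time: 15.62
ee_pos: [519.4, 202.2, 112.5]
eef_rot: [-2.808, -1.405, 0.011]
force: [0.2, -1.5, -0.3]
opening: 15.5
gripper_force: 40.0
```

```bash
python3 tip.py; python3 - <<'E'
from h import *
b=get_image('side')
p=cv2.resize(b['pixels'][100:230,215:345,::-1],None,fx=4.5,fy=4.5,interpolation=cv2.INTER_CUBIC);cv2.imwrite('pics/c8.png',p)
E
```

```text
P [519.4 202.2 112.5] q [0.33 0.18 1.99 0.   0.98 0.97] op 15.533073450723139 F [ 0.2 -1.5 -0.3]
d [-0.6   -0.8    0.005] z [-0.007 -0.001 -1.   ] tip [450.4 110.2 100.1] centre [517.6 199.8  99.6]
pred [287.4 283.6] seen (np.float64(286.125), np.float64(282.875))
pred [254.2 200.9] seen (np.float64(254.71428571428572), np.float64(200.0))
```

View pics/c8.png

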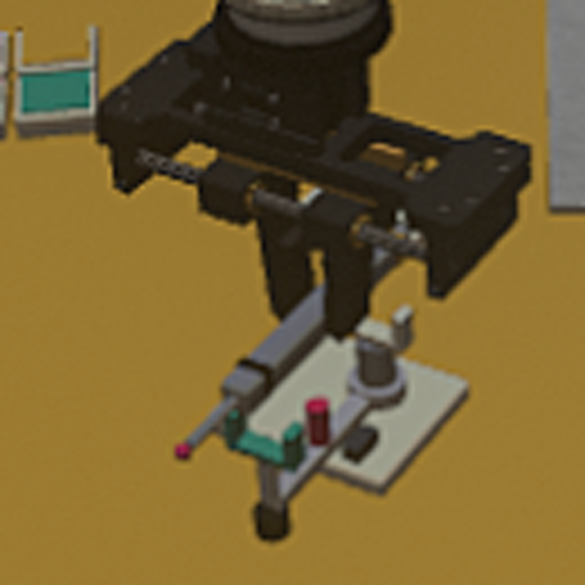

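The side view shows the tool held above the rest, in line with both cradles and tip outward. I lower it gently.

Emit:
send_rows(
  motion=[
    {"hand": 10,"tx": 0,"ty": 0,"tz": -8,"wx": 0,"wy": 0,"wz": 0},
    {"hand": 10,"tx": 0,"ty": 0,"tz": -8,"wx": 0,"wy": 0,"wz": 0},
    {"hand": 10,"tx": 0,"ty": 0,"tz": -8,"wx": 0,"wy": 0,"wz": 0},
    {"hand": 10,"tx": 0,"ty": 0,"tz": 0,"wx": 0,"wy": 0,"wz": 0},
    {"hand": 10,"tx": 0,"ty": 0,"tz": 0,"wx": 0,"wy": 0,"wz": 0},
  ],
)

```text
time: 16.18
ee_pos: [519.3, 202.1, 88.5]
eef_rot: [-2.808, -1.404, 0.011]
force: [0.5, -0.0, -0.8]
opening: 15.6
gripper_force: 40.0
```

Emit:
send_rows(
  motion=[
    {"hand": 10,"tx": 0,"ty": 0,"tz": -3,"wx": 0,"wy": 0,"wz": 0},
    {"hand": 10,"tx": 0,"ty": 0,"tz": -3,"wx": 0,"wy": 0,"wz": 0},
    {"hand": 10,"tx": 0,"ty": 0,"tz": -2,"wx": 0,"wy": 0,"wz": 0},
    {"hand": 10,"tx": 0,"ty": 0,"tz": 0,"wx": 0,"wy": 0,"wz": 0},
    {"hand": 10,"tx": 0,"ty": 0,"tz": 0,"wx": 0,"wy": 0,"wz": 0},
  ],
)

```text
time: 16.6
ee_pos: [520.2, 202.4, 81.7]
eef_rot: [-2.808, -1.405, 0.007]
force: [-0.2, 0.7, -1.8]
opening: 15.7
gripper_force: 40.0
```

```bash
python3 tip.py
```

```text
P [520.2 202.4  81.7] q [0.33 0.22 2.01 0.   0.92 0.97] op 15.65629524186487 F [-0.2  0.7 -1.8]
d [-0.6   -0.8    0.003] z [-0.005 -0.001 -1.   ] tip [451.2 110.4  69.1] centre [518.4 200.1  68.7]
pred [288.6 283.9] seen (np.float64(287.7142857142857), np.float64(283.0))
pred [256.1 212.4] seen (np.float64(256.8), np.float64(211.4))
```

Emit:
send_rows(
  motion=[
    {"hand": 10,"tx": 0,"ty": 0,"tz": -2,"wx": 0,"wy": 0,"wz": 0},
    {"hand": 10,"tx": 0,"ty": 0,"tz": -1.5,"wx": 0,"wy": 0,"wz": 0},
    {"hand": 10,"tx": 0,"ty": 0,"tz": -1,"wx": 0,"wy": 0,"wz": 0},
    {"hand": 10,"tx": 0,"ty": 0,"tz": 0,"wx": 0,"wy": 0,"wz": 0},
    {"hand": 10,"tx": 0,"ty": 0,"tz": 0,"wx": 0,"wy": 0,"wz": 0},
  ],
)

```text
time: 17.12
ee_pos: [520.3, 202.4, 77.3]
eef_rot: [-2.808, -1.405, 0.007]
force: [0.5, -0.1, -0.7]
opening: 15.4
gripper_force: 40.0
```

```bash
python3 tip.py
```

```text
P [520.3 202.4  77.3] q [0.33 0.23 2.01 0.   0.91 0.97] op 15.364630109880332 F [ 0.5 -0.1 -0.7]
d [-0.6   -0.8    0.003] z [-0.005 -0.    -1.   ] tip [451.3 110.5  64.7] centre [518.5 200.1  64.3]
pred [288.8 283.9] seen (np.float64(288.0), np.float64(283.2857142857143))
pred [256.3 214. ] seen (np.float64(256.8333333333333), np.float64(213.16666666666666))
```

Emit:
send_rows(
  motion=[
    {"hand": 10,"tx": 0,"ty": 0,"tz": -0.7,"wx": 0,"wy": 0,"wz": 0},
    {"hand": 10,"tx": 0,"ty": 0,"tz": -0.7,"wx": 0,"wy": 0,"wz": 0},
    {"hand": 10,"tx": 0,"ty": 0,"tz": 0,"wx": 0,"wy": 0,"wz": 0},
    {"hand": 10,"tx": 0,"ty": 0,"tz": 0,"wx": 0,"wy": 0,"wz": 0},
    {"hand": 10,"tx": 0,"ty": 0,"tz": 0,"wx": 0,"wy": 0,"wz": 0},
  ],
)

```text
time: 17.63
ee_pos: [520.8, 202.6, 77.1]
eef_rot: [-2.808, -1.405, 0.005]
force: [-1.5, -0.6, 5.6]
opening: 15.5
gripper_force: 40.0
```

Contact: force z is +5.6 N. I release and go up.

Emit:
send_rows(
  motion=[
    {"hand": 20,"tx": 0,"ty": 0,"tz": 0,"wx": 0,"wy": 0,"wz": 0},
    {"hand": 26,"tx": 0,"ty": 0,"tz": 0,"wx": 0,"wy": 0,"wz": 0},
    {"hand": 36,"tx": 0,"ty": 0,"tz": 0,"wx": 0,"wy": 0,"wz": 0},
    {"hand": 36,"tx": 0,"ty": 0,"tz": 0,"wx": 0,"wy": 0,"wz": 0},
    {"hand": 36,"tx": 0,"ty": 0,"tz": 0,"wx": 0,"wy": 0,"wz": 0},
  ],
)

```text
time: 18.05
ee_pos: [520.2, 202.4, 75.7]
eef_rot: [-2.808, -1.404, 0.007]
force: [0.1, -0.2, -0.3]
opening: 36.0
gripper_force: 0.0
```

Emit:
send_rows(
  motion=[
    {"hand": 36,"tx": 0,"ty": 0,"tz": 8,"wx": 0,"wy": 0,"wz": 0},
    {"hand": 36,"tx": 0,"ty": 0,"tz": 20,"wx": 0,"wy": 0,"wz": 0},
    {"hand": 36,"tx": 0,"ty": 0,"tz": 30,"wx": 0,"wy": 0,"wz": 0},
    {"hand": 36,"tx": 0,"ty": 0,"tz": 35,"wx": 0,"wy": 0,"wz": 0},
    {"hand": 36,"tx": 0,"ty": 0,"tz": 35,"wx": 0,"wy": 0,"wz": 0},
  ],
)

```text
time: 18.47
ee_pos: [519.5, 202.2, 205.0]
eef_rot: [-2.808, -1.404, 0.009]
force: [0.2, 0.7, 0.1]
opening: 35.9
gripper_force: 0.0
```

Emit:
send_rows(
  motion=[
    {"hand": 36,"tx": 0,"ty": -35,"tz": 15,"wx": 0,"wy": 0,"wz": 0},
    {"hand": 36,"tx": 0,"ty": -38,"tz": 0,"wx": 0,"wy": 0,"wz": 0},
    {"hand": 36,"tx": 0,"ty": -38,"tz": 0,"wx": 0,"wy": 0,"wz": 0},
    {"hand": 36,"tx": 0,"ty": -38,"tz": 0,"wx": 0,"wy": 0,"wz": 0},
    {"hand": 36,"tx": 0,"ty": -38,"tz": 0,"wx": 0,"wy": 0,"wz": 0},
  ],
)

```text
time: 18.88
ee_pos: [520.1, 14.0, 219.9]
eef_rot: [-2.808, -1.406, 0.005]
force: [0.6, 0.5, 0.2]
opening: 36.1
gripper_force: 0.0
```

Emit:
send_rows(
  motion=[
    {"hand": 36,"tx": 0,"ty": -38,"tz": 0,"wx": 0,"wy": 0,"wz": 0},
    {"hand": 36,"tx": 0,"ty": -38,"tz": 0,"wx": 0,"wy": 0,"wz": 0},
    {"hand": 36,"tx": 0,"ty": -30,"tz": 0,"wx": 0,"wy": 0,"wz": 0},
    {"hand": 36,"tx": 0,"ty": 0,"tz": 0,"wx": 0,"wy": 0,"wz": 0},
    {"hand": 36,"tx": 0,"ty": 0,"tz": 0,"wx": 0,"wy": 0,"wz": 0},
  ],
)

```text
time: 19.3
ee_pos: [520.2, -92.0, 219.4]
eef_rot: [-2.811, -1.4, 0.006]
force: [-0.3, 0.5, -0.3]
opening: 35.8
gripper_force: 0.0
```

```bash
python3 - <<'E'
from h import *
a=get_image('top');b=get_image('side')
def c(i,x,y,w,h,s): return cv2.resize(np.ascontiguousarray(i['pixels'][y:y+h,x:x+w,::-1]),None,fx=s,fy=s,interpolation=cv2.INTER_CUBIC)
cv2.imwrite('pics/c9.png',np.vstack([np.hstack([c(a,190,210,100,80,4),c(b,235,140,100,80,4)]),np.hstack([c(a,240,110,200,90,2),c(b,300,190,200,90,2)])]))
E
```

```text
(no output)
```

View pics/c9.png

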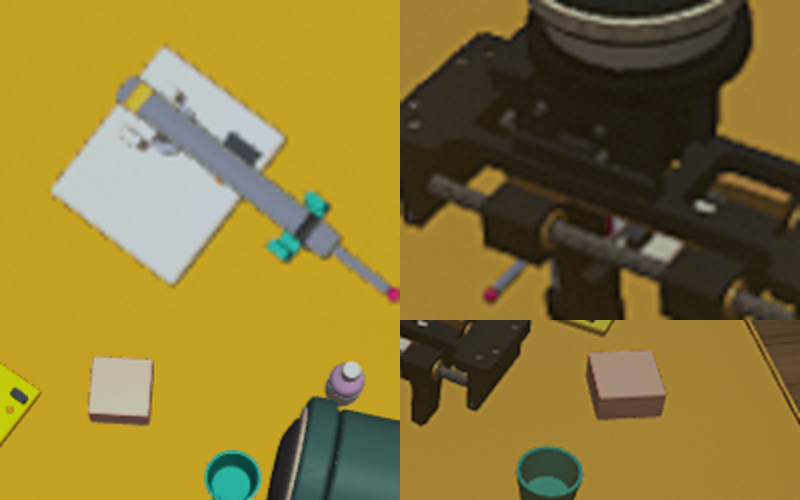

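The tool lies between the prongs of both cradles with its tip out past the leg. The pot is still at (356,189), and the gift box and bottle stand as before. I hand the job in.

```bash
python3 -c "from cell import job_done; print(job_done())"
```

```text
the job is handed in; nothing more can be done
None
```

I swung the leg out to its stop, dipped the chrome tool's tip in the teal pot and laid the tool in both cradles with its tip past the leg, then handed the job in at about 19 s; in the last picture the pot, gift box and bottle hadn't moved (the jar wasn't in that close-up).

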